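# Hang a control module on a mounting rail and snap it in

### The arm

A 6-joint arm with a two-finger parallel gripper is mounted at the origin on a cart in front of the work surface, level with it; the furniture and walls round the work are solid. World frame = base frame: x ahead of the robot, y to its left, z up, the work surface at z = 0. Lengths are in mm, angles in rad, forces in N, time in s.
With the tool pointing down it reaches from about 300 to 775 mm from the base axis. Payload 14.6 kg.
Tool frame: the origin (TCP) lies between the finger pads; the fingertips stand 19 mm ahead of it and the grasp point (between the pads) is the TCP; z points along the fingers, y is the line along which they close (so a half turn about z gives the same grasp; the last joint's range is limited). The gripper opens to 94 mm and grips with 3 to 60 N. Pads are 16 mm wide; open, the fingers measure 119 mm over their backs; the gripper's body (75 mm by 177 mm) begins 78 mm behind the grasp point.
Start: joints at [-1.257, 0.3, 1.521, -0, 1.321, -0.067], TCP at [204.407, -510.595, 199.846] pointing down, gripper open.
Joint ranges: [-3.03, 3.03], [-0.79, 2.21], [0.23, 2.52], [-1.04, 4.18], [0, 3.07], [-2.55, 2.55]. Speed limits (rad/s): [2.22, 2.22, 2.57, 3.14, 3.14, 3.14].

### API

Orientations are given as [roll, pitch, yaw] about the fixed x, y, z axes, in that order (R = Rz(yaw) Ry(pitch) Rx(roll)).
In Python, from cell import monitor, imaging, job, find_in, trace gives the robot as it stands. The module is installed in compiled form; this text tells all that it offers.
- The arm moves only by the tool arm_command, never from a script. Its argument "steps" is a list of rows, each a list of 5 numbers: the opening, from 0 (shut) to 1 (fully open), then the shift along the tool's x, y, z in mm, then the turn about the tool's z in degrees. In form: [[gripper, dx, dy, dz, turn], ...]. A call has 1 to 20 rows; each row is the pose to reach, as a shift and turn from the pose commanded when the call began, along the tool's axes at that moment; what a row does not reach only later rows make up. A row lasts 1/8 s, in which the tool goes at most 62.5 mm and 10.7 degrees, less where a joint would pass 70% of its speed; a pose out of reach is approached as far as the arm can. A call with a gripper value outside its range is refused whole. The fingers move at their own pace and stop on an object; "force" is the grip in N (left out, the last holds). Time passes only in rows, so rows that repeat a pose let the fingers close. It gives the time, the measured TCP pose, the force, the opening and the grip force at its end, in the units of the state.
- monitor.read_state(): the state, without advancing time (a new reading comes with each control period).
- imaging.camera(name): name is "side" or "top" or "wrist"; returns a dict with "img" (420x560x3 uint8, red, green, blue), "mtx" (3x3 intrinsics, pixels), "view" (4x4, takes a point from world to camera coordinates). Camera axes: x right, y down, z forward; pixel columns grow to the right and rows downward; lengths in mm; the calibration is good to about 2 mm. A picture is of the moment at which its call begins. There is no depth.
- job.sign_off(): hands the job in; it is judged then, once.
Trained networks look in a picture, given as the dict that the camera call returned (one of the last four; its "shot" number tells which), for a name from the list of things; names that differ only in an ending like _2 or _b are one class to them, and where a whole thing is asked for, a point or a joint stands for the part that bears it (a point fixed in the world has none). Each returns a list of dicts, best first, with "p" (0 to 1); they miss things now and then, are a little off and sometimes report something else, mostly with a low value. They report only what shows in the picture. A call takes as long as a camera call. They do not tell look-alikes from the thing itself.
- find_in(picture, target): "rect" ([centre column, centre row, width, height] in pixels, round what is visible of it).
- trace(picture, target): "region" (420x560 bool, what is visible of it) and "rect" ([centre column, centre row, width, height] in pixels, round what is visible of it).
The state is a dict: "clock": time; "joints": joint angles; "qd": joint speeds; "effort": joint torques, N m; "eef_pos": TCP position; "eef_rot": TCP orientation; "wrist_force": force on the tool from outside, world axes, zero at the start; "moment": the same for the moment, N m; "finger_gap": finger opening in mm; "finger_force": force on a finger pad.
Only numpy, scipy, OpenCV 4.12 (cv2) and the standard library are available. Lean on these libraries where they do the work, as an engineer would, in place of code of your own. Each camera call takes 0.05 s, during which the arm holds its last target. There are 200 camera calls.

### The job

Mount the white control module lying on the bench on the steel rail of the sloping stand, in line with the spring catch below the rail: hook the lip in the module's back over the rail's upper edge and let go, so that it hangs by the lip with its lower end resting on the catch, not yet clicked in. Then push the lower end in until the catch snaps over its tab and the module sits flat, and take the hand away. Leave the other loose things where they are.

Things in the scene. Friction and masses are not known exactly. Their poses are not given: they have to be found in the camera images.
- module_center (a point): Centre of the loose white module, lying on its back: 96 long (x) x 50 wide (y) x 62 deep (z) mm, 0.22 to 0.41 kg. x points to its upper (lip) end, z out of the front face (grey terminal strips). A channel across the back runs from x = -12 to 38, its ceiling at z = -16. Grasp across y near the front, fingertips at least 20 mm short of the back plane (z = -31), to clear the rail.
- module_lip (a point): Middle of the closed end of the module's slot, at (38, 0, -20) mm from module_center, module's axes. The wall of the channel here is at x = 38 and solid to x = 48. From it a 7 mm long lip juts to x = 31, z = -31 to -24.5, as wide as the module; the slot between lip and channel ceiling (z = -16) is 8.5 mm high and takes the rail's upper edge.
- module_tab (a point): End of the tab at the module's lower end, module's axes. The tab is 24 mm wide, 9 mm thick (level with the back plane) and sticks out 10 mm; this point is half-way up its end face, at (-58, 0, -26.5) mm from module_center.
- rail: Steel rail on a fixed board 240 wide that slopes up at 40 deg and faces the robot. Origin on the board under the rail's middle; x up the slope, y left along the rail, z out of the board. The rail is 220 long, x = -18 to 18, z = 16 to 20 mm, on a 14 wide web. Terminal blocks stand on it at y = 86 to 106 (to z = 36), an end stop at y = -106 to -98. A 5 mm high rubber buffer lies at x = -60 to -48.
- rail_edge (a point): Middle of the rail's free upper edge, at (18, 0, 18) mm in the rail's axes: strip 4 mm thick, standing free of the board by 16 mm, overhanging its web by 11 mm. With the module's lower end tilted out by 0.25 to 0.33 rad (turned by plus that about the rail's y) the slot passes over the edge, moving down the slope along -x.
- mounted (a point): Where module_center lies when the module is mounted: (-20, 0, 36) mm in the rail's axes, module axes parallel to the rail's, slot wall on the rail's upper edge, channel ceiling on the rail's front (z = 20), foot on the buffer. Let go with the lower end out, the module swings down and stops with its tab on the catch's ramp, about 0.16 rad from flat; dropped from far out it may click in at once.
- catch_nose (a point): Tip of the spring catch's nose at rest, (-73, 0, 16.5) mm in the rail's axes, nose 20 mm wide; the point does not move with the catch. From the tip a smooth ramp at 35 deg to the board rises down the slope to z = 25. The module's tab drives the catch back about 5 mm until it springs over the tab: this takes 5 to 17 N towards the board on the lower part of the front face.
- catch (a joint): Travel of the spring catch down the slope in m: 0 at rest or snapped over the tab, up to 0.009 pushed back; spring about 2.4 N at 0, 300 N/m.
- reagent_2_center (a point): Small white bottle with a blue cap, 34 mm diameter, 74 high; centre. Bystander.
- column_2_center (a point): Cream-coloured rod-like column with brown end nuts, 17x112x17 mm, lying along its own y; centre. Bystander.
- spare_cap_2_center (a point): White ribbed bottle cap, 38 mm diameter, 20 high; centre. Bystander.
- marker_2_center (a point): White marker pen with a green cap, 16x137x17 mm, lying along its own y; centre. Bystander.
Mind the look-alikes: they are no part of the job. Leave any blue or pink look-alike of the part that bears module_center alone.

How it is judged (in metres and radians):
On the way:
1. the module hangs by its lip on the rail, let go, lower end resting on the catch, not yet clicked in (contact force between each of the fingers, the arm and module below 0.2 N and angle between the y axis of module_center and the y axis of rail, either way round below 0.06 rad and angle between the z axis of module_center and the z axis of rail, either way round between 0.09 and 0.3 rad and x of module_lip in the frame of rail between 0.0135 and 0.0235 m and y of module_lip in the frame of rail between -0.01 and 0.01 m and z of module_lip in the frame of rail between 0.01 and 0.022 m), for 0.2 s.
At the end, for the whole second after the job is handed in: The module hangs on the rail, untouched, flat within 0.04 rad, lip over the upper edge (within 3.5 mm up and down the slope, 3 mm off the board) and within 10 mm of the catch's middle along the rail, and the catch has sprung back over the tab (travel under 2 mm) (contact force between each of the fingers, the arm and module below 0.2 N and angle between the y axis of module_center and the y axis of rail, either way round below 0.06 rad and angle between the z axis of module_center and the z axis of rail, either way round below 0.04 rad and value of joint catch below 0.002 m and x of module_center in the frame of rail between -0.0235 and -0.0165 m and y of module_center in the frame of rail between -0.01 and 0.01 m and z of module_center in the frame of rail between 0.033 and 0.039 m).
It fails at once if a loose bystander is moved by more than 25 mm (distance of any of reagent_2_center, column_2_center, spare_cap_2_center, marker_2_center from where it was at the start of the episode above 0.025 m).
It also fails if it takes over 58 s, if anything falls off the work surface, if the arm or the gripper's body presses on something with over 40 N, if the wrist force passes 120 N, or if a joint passes its speed limit or range.

## Working session

There is one attempt and no reset: what is moved stays moved. The work goes in short steps, Python scripts to look and compute and a tool call to move; the robot and the scene stay as the last step left them, time stands still between calls to the robot, and variables do not carry over. Pictures are saved under pics/ and viewed, at most 10 in all, crops included, and the job is handed in when it is done.

Besides the shell and the picture viewer there is one more tool, called by a JSON object that holds its "op" and its "data". arm_command: Moves the arm, as the interface text tells. Its arguments: {"type":"object","properties":{"steps":{"type":"array","items":{"type":"array","items":{"type":"number"}}},"force":{"type":"number"}},"required":["steps"]}

```bash
mkdir -p pics; cat > h.py <<'E'
import numpy as np, cv2
from cell import monitor, imaging, job, find_in, trace
def save(c,n): cv2.imwrite('pics/'+n,cv2.cvtColor(c['img'],cv2.COLOR_RGB2BGR))
def proj(c,P):
    P=np.atleast_2d(P); q=(c['view'][:3,:3]@P.T).T+c['view'][:3,3]; q=(c['mtx']@q.T).T; return q[:,:2]/q[:,2:]
def ray(c,u,v):
    R=c['view'][:3,:3];t=c['view'][:3,3];o=-R.T@t;d=R.T@np.linalg.inv(c['mtx'])@np.array([u,v,1.]);return o,d/np.linalg.norm(d)
def onz(c,u,v,z):
    o,d=ray(c,u,v);return o+d*(z-o[2])/d[2]
E
python3 - <<'E'
from h import *
ims=[]
for n in ['top','side']:
    c=imaging.camera(n); save(c,n+'0.png'); o,d=ray(c,280,210); print(n,o.round(),d.round(3),c['mtx'][0,0])
    for t in ['module_center','rail','catch_nose','reagent_2_center','column_2_center','spare_cap_2_center','marker_2_center','rail_edge','module_lip','module_tab']:
        print(t,[(np.round(r['rect']).tolist(),round(r['p'],2)) for r in find_in(c,t)[:3]])
print(monitor.read_state())
E
```

```text
top [ 268.   10. 1379.] [ 0.19   0.005 -0.982] 529.3723655765252
module_center [([384.0, 214.0, 29.0, 45.0], 0.95), ([330.0, 177.0, 36.0, 38.0], 0.75), ([390.0, 271.0, 39.0, 36.0], 0.71)]
rail [([241.0, 176.0, 106.0, 74.0], 0.86)]
catch_nose [([240.0, 175.0, 100.0, 71.0], 0.9)]
reagent_2_center [([174.0, 261.0, 16.0, 14.0], 0.65), ([373.0, 156.0, 18.0, 13.0], 0.63), ([241.0, 176.0, 104.0, 77.0], 0.28)]
column_2_center [([227.0, 264.0, 38.0, 27.0], 0.8)]
spare_cap_2_center [([371.0, 159.0, 18.0, 10.0], 0.64)]
marker_2_center [([313.0, 264.0, 51.0, 18.0], 0.74)]
rail_edge [([242.0, 175.0, 104.0, 74.0], 0.76)]
module_lip [([389.0, 273.0, 42.0, 43.0], 0.78), ([332.0, 178.0, 32.0, 43.0], 0.73), ([383.0, 215.0, 26.0, 43.0], 0.59)]
module_tab [([390.0, 272.0, 40.0, 43.0], 0.96), ([384.0, 215.0, 26.0, 43.0], 0.64), ([333.0, 177.0, 34.0, 42.0], 0.63)]
side [ 410. -765.  450.] [ 0.146  0.899 -0.413] 384.17896372733827
module_center [([330.0, 261.0, 52.0, 39.0], 0.75), ([290.0, 306.0, 65.0, 47.0], 0.68), ([203.0, 321.0, 69.0, 69.0], 0.66)]
rail [([309.0, 208.0, 82.0, 81.0], 0.83)]
catch_nose [(
[... 543 characters left out ...]
ck': 1.1, 'joints': array([-1.25658130e+00,  2.99893917e-01,  1.52099944e+00,  2.78595579e-05,
        1.32073635e+00, -6.65799532e-02]), 'qd': array([ 6.50301627e-04, -2.91561040e-04,  2.04889884e-03, -1.04047872e-03,
        4.21554609e-05, -1.73814810e-04]), 'effort': array([ 8.05214568e-04, -5.31660211e+01, -3.52920377e+01,  7.08364556e-02,
        2.12247635e-02,  5.24816755e-06]), 'eef_pos': array([ 204.42081089, -510.57932568,  199.84915602]), 'eef_rot': array([-3.14155748e+00, -2.93982900e-05,  3.80788084e-01]), 'wrist_force': array([-0.8036901 ,  0.60912243, -0.17456674]), 'moment': array([ 0.00911062,  0.01159439, -0.00042007]), 'finger_force': 0.0, 'finger_gap': 93.61206918878031}
```

```bash
python3 - <<'E'
import cv2
t=cv2.imread('pics/top0.png');s=cv2.imread('pics/side0.png')
a=cv2.resize(t[120:320,150:430],(800,571),interpolation=cv2.INTER_CUBIC);cv2.imwrite('pics/t1.png',a)
b=cv2.resize(s[150:375,150:450],(800,600),interpolation=cv2.INTER_CUBIC);cv2.imwrite('pics/s1.png',b)
E
```

```text
(no output)
```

View pics/t1.png

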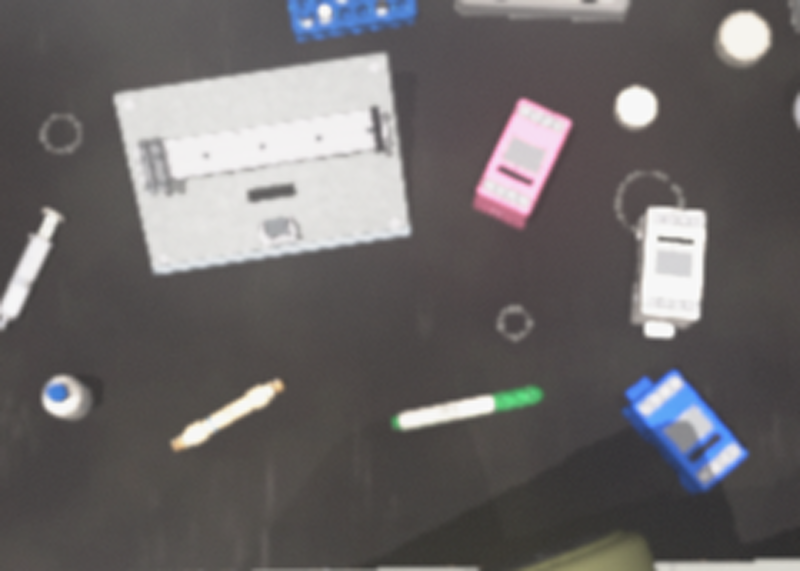

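View pics/s1.png

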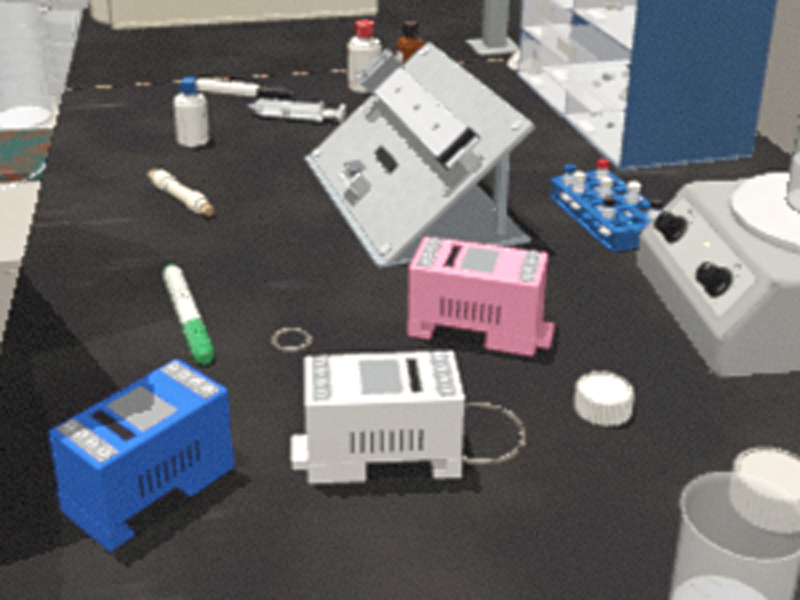

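The white module is at about crop px (672,265) in the top view, with its tab towards the robot. The stand is at about (262,160). The pink and blue look-alikes sit beside the module. Next I'll get rough poses from both views.

```bash
python3 - <<'E'
from h import *
c=imaging.camera('top');s=imaging.camera('side')
T=lambda x,y:(150+x/800*280,120+y/571*200)
for n,p,z in [('modfront',(674,264),62),('lipend',(676,209),62),('tabend',(669,319),62),('FL',(649,206),62),('FR',(705,212),62),('BR',(699,324),62),('BL',(640,318),62)]:
    print(n,onz(c,*T(*p),z).round(1))
# joint fit stand: unknown rail origin (3) and yaw, slope 40
from scipy.optimize import least_squares
S=lambda x,y:(150+x/800*300,150+y/600*225)
def rf(P,r):
    cy,sy=np.cos(r[3]),np.sin(r[3]);a=np.radians(40)
    X=np.array([np.cos(a)*cy,np.cos(a)*sy,np.sin(a)]);Y=np.array([-sy,cy,0]);Z=np.cross(X,Y)
    return r[:3]+np.atleast_2d(P)@np.array([X,Y,Z])
# features: (rail coords, top crop px, side crop px); None = not seen
F=[((-54,0,5),(272,193),(387,159)),((-73,0,16.5),(281,222),None),((0,0,20),(262,146),(425,110))]
def res(r,full=False):
    o=[]
    for P,t,q in F:
        for cam,f,px in ((c,T,t),(s,S,q)):
            if px: o+=list(proj(cam,rf(P,r))[0]-f(*px))
    # board bottom/side corners share one x (r[4],r[5]); y=+-120
    for P,t,q in [((r[4],120,0),(155,272),(307,157)),((r[4],-120,0),(410,235),(385,263)),((r[5],120,0),(115,93),(428,43)),((r[5],-120,0),(386,54),(533,126))]:
        for cam,f,px in ((c,T,t),(s,S,q)): o+=list(proj(cam,rf(P,r))[0]-f(*px))
    return np.array(o)
b=least_squares(res,[600,100,80,0.1,-110,80],loss='soft_l1');print(b.x.round(3));print(res(b.x).round(1))
E
```

```text
modfront [ 509.6 -250.6   62. ]
lipend [ 559.5 -255.3   62. ]
tabend [ 460.4 -243.3   62. ]
FL [ 562.8 -231.3   62. ]
FR [ 556.2 -281.    62. ]
BR [ 455.4 -269.5   62. ]
BL [ 461.9 -217.8   62. ]
[ 6.30805e+02  1.11890e+02  7.80430e+01  1.39000e-01 -1.15113e+02
  6.03570e+01]
[ 0.2 -0.4 -1.3  0.1 -1.6 -2.1  0.5 -0.3 -3.6  0.  -0.2 -1.3 -0.   0.3
  0.2 -2.6 -1.2  1.5 -0.1  0.5 -0.3 -0.2  0.5 -0.7 -0.3 -0.3]
```

{"op": "arm_command", "data": {"steps": [[1,380,-128,0,28.7],[1,380,-128,0,28.7],[1,380,-128,0,28.7],[1,380,-128,0,28.7],[1,380,-128,0,28.7],[1,380,-128,0,28.7],[1,380,-128,0,28.7],[1,380,-128,0,28.7],[1,380,-128,0,28.7],[1,380,-128,0,28.7]]}}

```text
clock: 2.45
eef_pos: [508.9, -251.4, 200.0]
eef_rot: [3.141, -0.0, -0.122]
wrist_force: [-1.1, 0.7, 0.1]
finger_gap: 94.2
finger_force: 0.0
```

```bash
python3 - <<'E'
from h import *
c=imaging.camera('wrist'); save(c,'w1.png'); o,d=ray(c,280,210); print(o.round(),d.round(3),c['mtx'][0,0])
s=monitor.read_state();print(s['clock'],s['eef_pos'],s['eef_rot'])
for t in ['module_center']:
  for r in trace(c,t)[:2]: print(r['rect'],r['p'],cv2.minAreaRect(np.argwhere(r['region'])[:,::-1].astype(np.float32)))
E
```

```text
[ 580. -260.  385.] [-0.25   0.034 -0.968] 299.21504195130666
2.5 [ 508.99356    -251.35803433  200.00817457] [ 3.14147742e+00 -1.57682457e-04 -1.21527846e-01]
[276.8, 191.8, 48.4, 88.1] 0.79 ((277.0, 192.5), (87.0, 46.0), 90.0)
[292.0, 302.4, 78.7, 91.1] 0.69 ((292.43328857421875, 300.288330078125), (92.82687377929688, 55.03910446166992), 42.76882553100586)
```

View pics/w1.png

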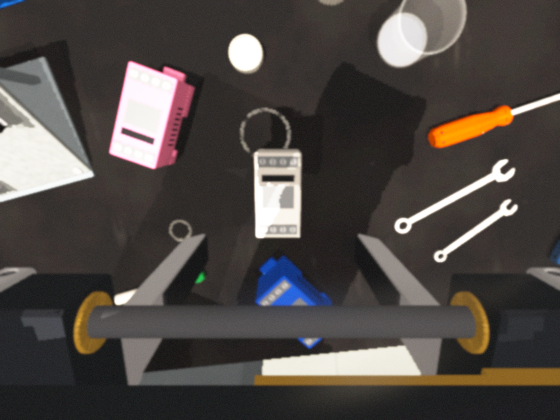

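The white module's front face spans about columns 254-301 and rows 150-238 in the wrist view, and it is aligned with the tool.

```bash
python3 - <<'E'
from h import *
c=imaging.camera('wrist')
for p in [(257,150),(299,150),(301,237),(256,237),(278,150),(278.5,237)]: print(p,onz(c,*p,62).round(1))
r=trace(c,'module_center')[0]; m=r['region'].astype(np.uint8)
k=cv2.convexHull(np.argwhere(m)[:,::-1].astype(np.float32)); W=np.array([onz(c,*q[0],62)[:2] for q in k],np.float32)
print(cv2.minAreaRect(W))
E
```

```text
(257, 150) [ 564.5 -232.3   62. ]
(299, 150) [ 559.2 -276.6   62. ]
(301, 237) [ 461.7 -268.5   62. ]
(256, 237) [ 468.  -217.4   62. ]
(278, 150) [ 561.8 -254.4   62. ]
(278.5, 237) [ 464.8 -243.    62. ]
((611.4376831054688, -128.62338256835938), (67.45331573486328, 102.38333129882812), 63.44143295288086)
```

{"op": "arm_command", "data": {"steps": [[1,28,-3,50,0],[1,28,-3,100,0],[1,28,-3,145,0],[1,28,-3,155,0],[1,28,-3,155,0],[0,28,-3,155,0],[0,28,-3,155,0],[0,28,-3,155,0],[0,28,-3,155,0],[0,28,-3,155,0],[0,28,-3,155,0]], "force": 6}}

```text
clock: 4.03
eef_pos: [537.8, -250.9, 44.9]
eef_rot: [-3.142, -0.0, -0.12]
wrist_force: [-0.2, 0.2, 0.9]
finger_gap: 50.2
finger_force: 6.0
```

{"op": "arm_command", "data": {"steps": [[0,0,0,0,0],[0,-3,0,-5,0],[0,-7,0,-11,0],[0,-11,0,-16,0],[0,-15.5,0,-21,0],[0,-20,0,-25.5,0],[0,-24.5,0,-29.5,0],[0,-24.5,0,-29.5,0]], "force": 3}}

```text
clock: 5.03
eef_pos: [513.3, -248.0, 74.7]
eef_rot: [3.141, -0.0, -0.12]
wrist_force: [-0.0, -0.4, -1.2]
finger_gap: 50.1
finger_force: 3.0
```

```bash
python3 - <<'E'
from h import *
c=imaging.camera('side'); r=trace(c,'module_center'); print([(x['rect'],x['p']) for x in r])
cv2.imwrite('pics/s2.png',cv2.resize(cv2.cvtColor(c['img'][200:360,180:380],cv2.COLOR_RGB2BGR),(750,600),interpolation=cv2.INTER_CUBIC))
E
```

```text
[([204.8, 320.8, 68.7, 71.8], 0.86), ([284.9, 300.6, 72.5, 57.2], 0.62), ([330.1, 261.4, 56.7, 36.7], 0.58)]
```

View pics/s2.png

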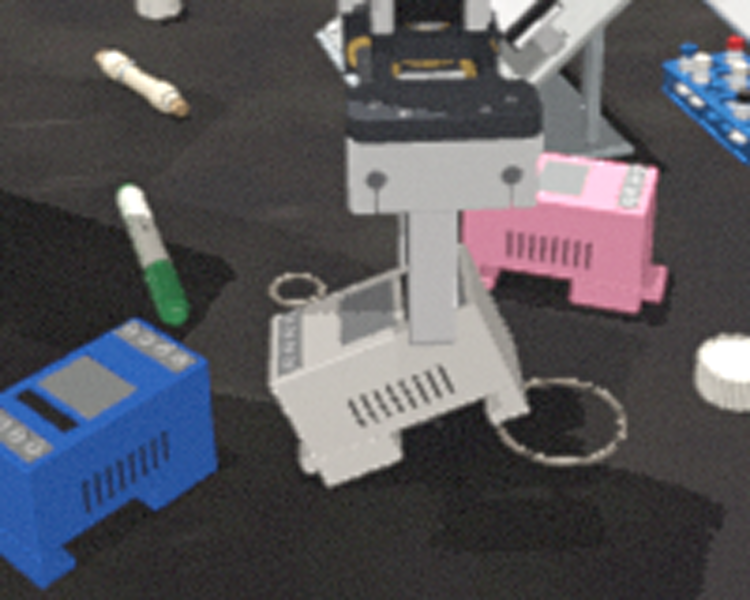

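The module has pivoted in the grip with its tab still on the bench, at roughly the tilt I wanted. Now I'll tighten the grip and lift.

{"op": "arm_command", "data": {"steps": [[0,0,0,0,0],[0,0,0,0,0],[0,0,0,-10,0],[0,0,0,-40,0],[0,0,0,-80,0],[0,0,0,-120,0],[0,0,0,-150,0],[0,0,0,-160,0],[0,0,0,-160,0],[0,0,0,-160,0]], "force": 50}}

```text
clock: 6.38
eef_pos: [513.0, -247.8, 232.8]
eef_rot: [-3.141, 0.002, -0.12]
wrist_force: [-1.0, 0.5, -2.5]
finger_gap: 49.5
finger_force: 50.0
```

```bash
python3 - <<'E'
from h import *
c=imaging.camera('side'); s=monitor.read_state(); p=s['eef_pos']; print(p,s['eef_rot'],s['wrist_force'])
u=proj(c,p)[0]; print(u); x,y=int(u[0])-80,max(int(u[1])-64,0); print(x,y)
cv2.imwrite('pics/s3.png',cv2.resize(cv2.cvtColor(c['img'][y:y+120,x:x+160],cv2.COLOR_RGB2BGR),(800,600),interpolation=cv2.INTER_CUBIC))
E
```

```text
[ 513.07963236 -247.77053929  232.91918364] [-3.14068618e+00  2.10196991e-03 -1.20144459e-01] [-7.65644238e-04  1.36032014e-01 -2.91088704e+00]
[292.61928774 196.27261899]
212 132
```

View pics/s3.png

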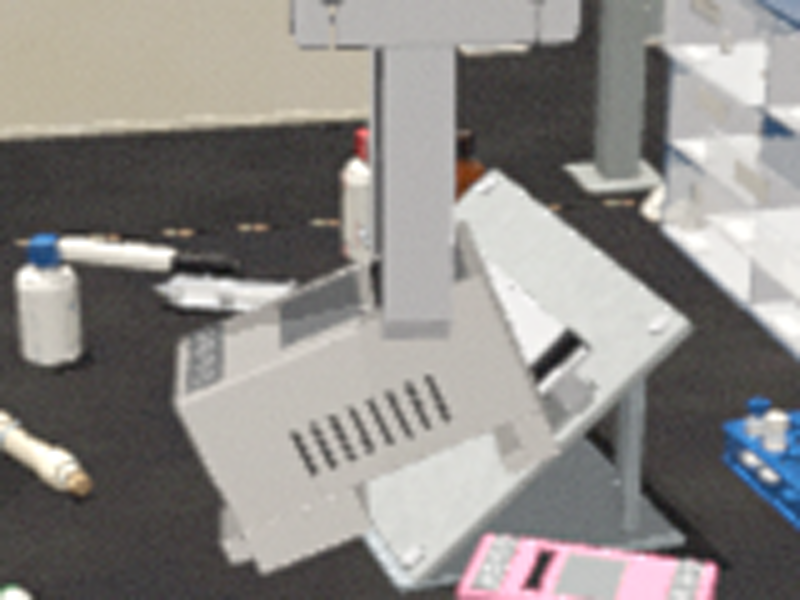

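The side view shows the module tilted in the grip. Near-face corners in the crop are front-lower (178,402), back-lower (262,572) and lip-back (556,456). I'll fit the in-hand pose from these.

```bash
cat >> h.py <<'E'
from scipy.optimize import least_squares
from scipy.spatial.transform import Rotation as Ro
def modpose(q,p,yaw):
    """q: tilt (x up), grasp point gx,gz in module axes, dy -> R, centre"""
    R=(Ro.from_euler('z',yaw)*Ro.from_euler('y',-q[0])).as_matrix()
    return R, np.array(p)-R@np.array([q[1],q[3] if len(q)>3 else 0,q[2]])
E
python3 - <<'E'
from h import *
c=imaging.camera('side'); s=monitor.read_state()
p,yaw=s['eef_pos'],s['eef_rot'][2]
K=[((-48,-25,31),(178,402)),((-48,-25,-31),(262,572)),((-12,-25,-31),(368,538)),((48,-25,-31),(556,456)),((-12,-25,-16),(360,487)),((-48,25,31),(180,345)),((48,25,31),(465,225))]
def f(q):
    R,o=modpose(q,p,yaw)
    return np.concatenate([proj(c,o+R@np.array(a))[0]-(212+b[0]/5,132+b[1]/5) for a,b in K])
for q0 in ([.4,25,14],[.4,25,14,0]):
    b=least_squares(f,q0,loss='soft_l1');print(b.x.round(3),f(b.x).round(1))
t=proj(c,p+np.array([0,-25,-19]))[0];print('tip crop px',(t-[212,132])*5)
E
```

```text
[ 0.385 19.837 18.117] [-0.8  0.5 -0.1  0.9  0.9 -1.   1.1  0.6 -1.4  1.  -0.2 -1.6  0.4 -1.2]
[  0.384  21.695  23.854 -12.572] [-0.   0.6  0.2  0.2  0.7 -1.5 -0.   0.5 -1.5  0.7  0.5 -1.2 -0.2 -0.2]
tip crop px [420.31307418 413.96125768]
```

```bash
cat >> h.py <<'E'
RAIL=np.array([630.8,111.9,78.0,.139])
def railR(r=RAIL):
    return (Ro.from_euler('z',r[3])*Ro.from_euler('y',-np.radians(40))).as_matrix()
def tcp_for(lip_rail,q,r=RAIL):
    L=r[:3]+railR(r)@np.array(lip_rail); R=(Ro.from_euler('z',r[3])*Ro.from_euler('y',-q[0])).as_matrix()
    return L+R@(np.array([q[1],0,q[2]])-[38,0,-20])
def shift(target,yaw=None):
    s=monitor.read_state(); R=Ro.from_euler('xyz',s['eef_rot']).as_matrix()
    return (R.T@(np.array(target)-s['eef_pos'])).round(1), None if yaw is None else round(np.degrees(s['eef_rot'][2]-yaw),1)
E
python3 - <<'E'
from h import *
q=[.39,22,16]
for l in ((18,0,18),(43,0,18),(60,0,40)): print(l,tcp_for(l,q).round(1))
t=tcp_for((60,0,40),q); t[2]=max(t[2],232); print(t,shift(t,.139))
E
```

```text
(18, 0, 18) [604.8 108.3 130.6]
(43, 0, 18) [623.8 110.9 146.6]
(60, 0, 40) [622.6 110.8 174.4]
[622.64525246 110.75913305 232.        ] (array([  65.7, -369.1,    1.3]), np.float64(-14.8))
```

{"op": "arm_command", "data": {"steps": [[0,10,-50,0,-3],[0,20,-105,0,-6],[0,30,-165,0,-9],[0,41,-225,0,-12],[0,51,-285,0,-14.8],[0,60,-335,0,-14.8],[0,65,-362,0,-14.8],[0,66,-369,0,-14.8],[0,66,-369,20,-14.8],[0,66,-369,45,-14.8],[0,66,-369,57,-14.8],[0,66,-369,57,-14.8],[0,66,-369,57,-14.8]]}}

```text
clock: 8.1
eef_pos: [623.6, 110.2, 178.4]
eef_rot: [3.142, -0.001, 0.138]
wrist_force: [1.0, -0.1, -2.7]
finger_gap: 49.3
finger_force: 50.0
```

```bash
python3 - <<'E'
from h import *
s=monitor.read_state();print(s['eef_pos'],s['eef_rot'],s['clock'])
c=imaging.camera('side'); w=imaging.camera('wrist'); t=imaging.camera('top')
u=proj(c,RAIL[:3])[0].astype(int); print(u)
x,y=u[0]-80,u[1]-75
a=cv2.resize(c['img'][y:y+120,x:x+128],(640,600),interpolation=cv2.INTER_CUBIC)
print('side',x,y)
cv2.imwrite('pics/s4.png',cv2.cvtColor(a,cv2.COLOR_RGB2BGR))
save(w,'w4.png'); save(t,'t4.png')
E
```

```text
[623.57278322 110.24204919 178.42894973] [ 3.14154485e+00 -1.42957337e-03  1.37903529e-01] 8.1
[310 196]
side 230 121
```

View pics/s4.png

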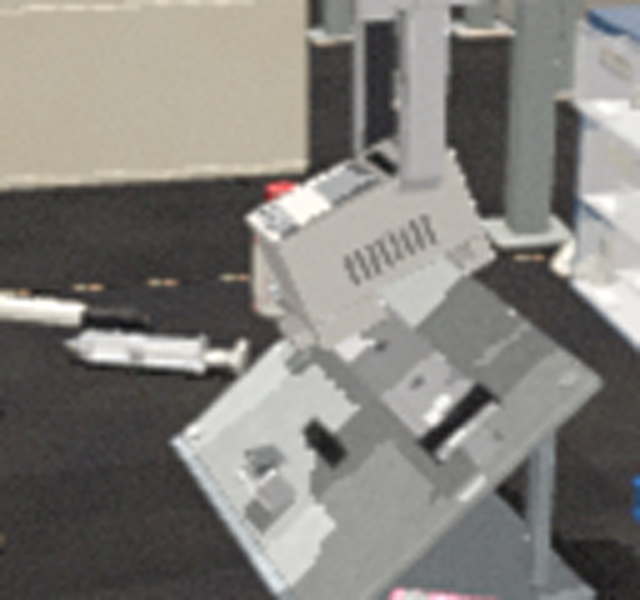

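View pics/w4.png

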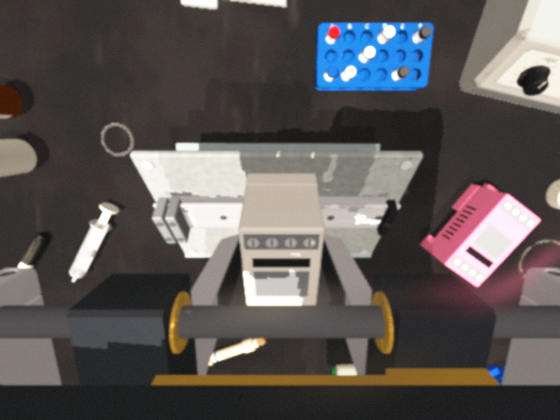

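The wrist view shows the module centred near column 281, with the rail screws at about (222,216) and (330,216). The rail's centre is therefore near column 276. Module and rail are parallel. I'll zoom in to get the rail edges and module corners.

```bash
python3 - <<'E'
import cv2
w=cv2.imread('pics/w4.png')
cv2.imwrite('pics/w4z.png',cv2.resize(w[140:320,130:430],None,fx=2.66,fy=2.66,interpolation=cv2.INTER_CUBIC))
g=cv2.cvtColor(w,cv2.COLOR_BGR2GRAY)
for c in (207,237,345): print(c,g[145:270,c-2:c+3].mean(1).round().astype(int).tolist())
E
```

```text
207 [136, 137, 137, 134, 136, 152, 186, 208, 225, 237, 243, 241, 235, 230, 229, 229, 230, 231, 230, 229, 227, 227, 227, 227, 226, 226, 224, 225, 225, 227, 228, 230, 231, 229, 228, 227, 226, 226, 227, 228, 227, 226, 228, 231, 232, 231, 230, 229, 228, 226, 219, 199, 180, 171, 165, 165, 170, 189, 221, 240, 249, 250, 249, 247, 247, 247, 246, 246, 247, 247, 246, 246, 246, 246, 247, 248, 248, 248, 247, 247, 245, 243, 237, 232, 231, 232, 231, 230, 229, 230, 231, 232, 233, 232, 233, 232, 231, 230, 230, 229, 230, 230, 232, 232, 232, 231, 230, 232, 238, 242, 242, 232, 177, 103, 78, 84, 96, 106, 118, 125, 134, 141, 144, 147, 147]
237 [132, 134, 137, 136, 135, 145, 173, 195, 211, 224, 231, 229, 224, 219, 220, 221, 225, 226, 226, 226, 226, 227, 229, 230, 232, 232, 232, 231, 229, 227, 227, 227, 229, 230, 230, 229, 228, 227, 225, 226, 224, 227, 228, 230, 230, 231, 230, 229, 228, 222, 209, 197, 184, 174, 168, 166, 171, 188, 220, 239, 248, 250, 249, 247, 247, 246, 246, 246, 247, 246, 245, 245, 244, 243, 243, 243, 242, 240, 237, 235, 233, 230, 224, 221, 221, 222, 221, 220, 214, 196, 171, 157, 153, 150, 145, 139, 131, 120, 107, 91, 82, 72, 63, 55, 45, 42, 36, 31, 30, 28, 27, 27, 25, 25, 24, 25, 24, 25, 25, 25, 25, 24, 24, 25, 24]
345 [127, 133, 131, 133, 130, 128, 129, 135, 142, 143, 144, 138, 132, 126, 124, 121, 122, 121, 123, 124, 128, 128, 130, 131, 130, 131, 129, 128, 128, 126, 125, 123, 125, 128, 128, 130, 131, 131, 130, 127, 127, 127, 129, 129, 127, 127, 127, 125, 127, 128, 133, 144, 159, 165, 166, 167, 168, 168, 164, 168, 171, 175, 177, 186, 191, 194, 196, 198, 199, 199, 199, 198, 198, 198, 200, 202, 202, 201, 198, 197, 196, 192, 183, 173, 166, 165, 167, 166, 168, 167, 166, 167, 166, 165, 165, 163, 163, 161, 159, 156, 156, 153, 152, 151, 149, 149, 148, 148, 148, 149, 148, 148, 148, 148, 147, 147, 148, 148, 149, 148, 147, 148, 148, 147, 148]
```

View pics/w4z.png

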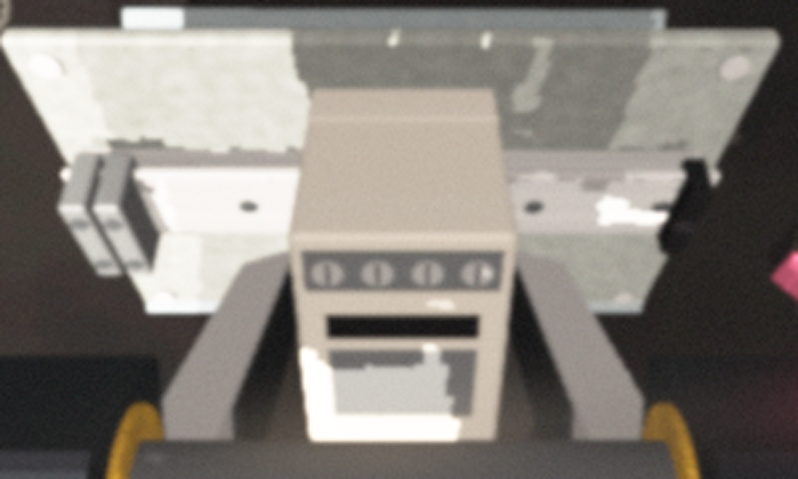

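```bash
cat > fit.py <<'E'
from h import *
w=imaging.camera('wrist');c=imaging.camera('side');t=imaging.camera('top');s=monitor.read_state();p,yaw=s['eef_pos'],s['eef_rot'][2]
W=lambda x,y:np.array([130+x/2.66,140+y/2.66]);S4=lambda x,y:np.array([230+x/5,121+y/5]);S3=lambda x,y:np.array([212+x/5,132+y/5])
T=lambda x,y:np.array([150+x/800*280,120+y/571*200]);S0=lambda x,y:np.array([150+x/800*300,150+y/600*225])
P3=np.array([513.08,-247.77,232.92]);Y3=-.1201
def resr(r):
    g=lambda cam,P:proj(cam,r[:3]+railR(r)@np.array(P,float))[0]
    o=[g(w,(18,-110,20))-W(718,177),g(w,(18,110,20))-W(62,172),g(w,(r[4],120,0))-W(5,38),g(w,(r[4],-120,0))-W(778,38),
       g(w,(0,r[5],20))-W(249,207),g(w,(0,-r[5],20))-W(534,207),g(w,(18,60,20))[1:]-202.5,g(w,(-18,60,20))[1:]-227,
       g(t,(-54,0,5))-T(272,193),g(t,(0,0,20))-T(262,146),g(t,(0,r[5],20))-T(207,155),g(t,(0,-r[5],20))-T(319,137),g(t,(r[4],120,0))-T(115,93),g(t,(r[4],-120,0))-T(386,54),
       g(c,(-54,0,5))-S0(387,159),g(c,(r[4],-120,0))-S0(533,126),g(c,(r[4],120,0))-S0(428,43)]
    return np.concatenate(o)
b=least_squares(resr,[630,112,78,.139,60,50],loss='soft_l1');r=b.x;print('rail',r.round(3),resr(r).round(1))
def resm(q):
    o=[]
    for pp,yy,L in ((p,yaw,[(w,(48,25,-31),W(312,90)),(w,(48,-25,-31),W(494,90)),(w,(48,25,31),W(293,238)),(w,(48,-25,31),W(514,238)),
        (c,(-48,-25,31),S4(283,238)),(c,(-48,-25,-31),S4(325,346)),(c,(48,-25,-31),S4(495,245)),(c,(-48,25,31),S4(247,214))]),
        (P3,Y3,[(c,(-48,-25,31),S3(178,402)),(c,(-48,-25,-31),S3(262,572)),(c,(48,-25,-31),S3(556,456)),(c,(-48,25,31),S3(180,345))])):
        R,o0=modpose(q,pp,yy); o+=[proj(cam,o0+R@np.array(a,float))[0]-px for cam,a,px in L]
    return np.concatenate(o)
m=least_squares(resm,[.39,22,16,0],loss='soft_l1');q=m.x;print('mod',q.round(3),resm(q).round(1))
R,o=modpose(q,p,yaw);print('lip in rail',(railR(r).T@(o+R@[38,0,-20]-r[:3])).round(1),'tilt out',round(np.radians(40)-q[0],3))
E
python3 fit.py
```

```text
rail [6.29769e+02 1.14780e+02 7.59540e+01 1.34000e-01 6.09390e+01 5.05570e+01] [ 0.2 -0.7  1.2  0.1 -1.3 -0.4  1.4  0.9  0.4 -1.4  0.3 -1.   2.5 -0.5
 -0.9  0.2 -0.6  0.3 -1.3  0.2 -0.6  0.4 -1.1  0.7 -0.5  0.  -2.   0.4
 -1.2 -0.  -0.5  0.1]
mod [ 0.409 20.956 14.888  0.351] [-0.1 -1.4  0.3 -1.4 -2.9 -0.1  3.  -0.1 -2.3  1.3 -0.8  1.1 -0.5  2.3
 -1.5 -0.1 -2.3  0.2 -0.6  0.3  0.2 -1.3 -1.5 -1.9]
lip in rail [66.4 -3.6 44.1] tilt out 0.29
```

{"op": "arm_command", "data": {"steps": [[0,-7,-1.8,19,0],[0,-14.3,-3.6,38,0],[0,-14.3,-3.6,38,0],[0,-14.3,-3.6,38,0],[0,-14.3,-3.6,38,0]]}}

```text
clock: 9.02
eef_pos: [608.9, 112.1, 140.1]
eef_rot: [-3.142, -0.001, 0.138]
wrist_force: [-0.3, -0.1, -2.5]
finger_gap: 49.7
finger_force: 50.0
```

{"op": "arm_command", "data": {"steps": [[0,1.9,0,2.3,0],[0,3.9,0,4.6,0],[0,3.9,0,4.6,0],[0,3.9,0,4.6,0]]}}

```text
clock: 9.52
eef_pos: [612.4, 112.6, 134.7]
eef_rot: [-3.142, 0.0, 0.138]
wrist_force: [1.1, 0.8, -2.7]
finger_gap: 49.3
finger_force: 50.0
```

{"op": "arm_command", "data": {"steps": [[0,0.6,0,0.8,0],[0,1.3,0,1.5,0],[0,1.3,0,1.5,0]]}}

```text
clock: 9.9
eef_pos: [613.3, 112.8, 133.8]
eef_rot: [3.142, 0.001, 0.138]
wrist_force: [-5.9, -1.2, 4.1]
finger_gap: 49.2
finger_force: 50.0
```

{"op": "arm_command", "data": {"steps": [[0,0.6,0,0.8,0],[0,1.0,0,1.15,0],[0,1.0,0,1.15,0]]}}

```text
clock: 10.28
eef_pos: [613.6, 112.8, 133.8]
eef_rot: [3.141, 0.002, 0.138]
wrist_force: [-18.2, -3.4, 16.3]
finger_gap: 49.4
finger_force: 50.0
```

```bash
python3 - <<'E'
from h import *
s=monitor.read_state();print(s['wrist_force'],s['moment'],s['eef_pos'])
for z in range(3): pass
c=imaging.camera('side');w=imaging.camera('wrist');save(w,'w5.png')
r=np.array([629.8,114.8,76,.134])
F=s['wrist_force']-[0,0,-2.7]; p=s['eef_pos']
q=[.409,21,14.9,.35];R,o=modpose(q,p,s['eef_rot'][2])
for n,a in (('lipcorner',(48,0,-31)),('liptip',(31,0,-31)),('wall',(-12,0,-31)),('heel',(-48,0,-31))):
    P=o+R@np.array(a); print(n,(railR(r).T@(P-r[:3])).round(1),'M about tcp',np.cross((P-p)/1000,F).round(2))
g=cv2.cvtColor(w['img'],cv2.COLOR_RGB2GRAY)
E
```

```text
[-18.22602917  -3.39189     16.28118073] [-0.52221203  3.39532628  0.03749338] [613.57601295 112.77590177 133.75475024]
lipcorner [37.4 -0.   3.1] M about tcp [-0.   -0.24 -0.04]
liptip [21.1 -0.1  7.9] M about tcp [-0.06  0.18 -0.03]
wall [-20.1  -0.2  20.2] M about tcp [-0.23  1.23  0.  ]
heel [-54.6  -0.4  30.4] M about tcp [-0.36  2.11  0.03]
```

{"op": "arm_command", "data": {"steps": [[0,-3.9,0,-4.6,0],[0,1.5,0,-9.1,0],[0,2.6,0,-7.8,0],[0,3.7,0,-6.4,0],[0,3.7,0,-6.4,0],[0,3.7,0,-6.4,0]]}}

```text
clock: 11.12
eef_pos: [618.8, 113.5, 139.6]
eef_rot: [3.142, -0.001, 0.138]
wrist_force: [-2.1, -0.2, 9.3]
finger_gap: 49.5
finger_force: 50.0
```

```bash
python3 - <<'E'
from h import *
s=monitor.read_state();print(s['wrist_force'],s['moment'],s['eef_pos'])
E
```

```text
[-2.1294083  -0.15309395  9.31729299] [-0.11799604  0.84497965  0.01070527] [618.83152441 113.46254446 139.61868391]
```

{"op": "arm_command", "data": {"steps": [[0,-3,0,-4,0],[0,-3,0,-4,0],[0,-3,0,-4,0]]}}

```text
clock: 11.5
eef_pos: [615.3, 113.0, 142.1]
eef_rot: [-3.142, 0.0, 0.138]
wrist_force: [0.3, -0.5, -3.0]
finger_gap: 49.4
finger_force: 50.0
```

```bash
python3 - <<'E'
from h import *
s=monitor.read_state();print(s['wrist_force'],s['moment'],s['eef_pos'],s['eef_rot'])
c=imaging.camera('side');w=imaging.camera('wrist')
print(proj(c,s['eef_pos']))
a=cv2.resize(c['img'][140:230,255:355],(400,360),interpolation=cv2.INTER_CUBIC)
b=cv2.resize(w['img'][140:275,180:380],(400,270),interpolation=cv2.INTER_CUBIC)
z=np.zeros((600,800,3),np.uint8); a=cv2.resize(c['img'][145:220,262:337],(525,525),interpolation=cv2.INTER_CUBIC); z[:525,:525]=a
b=cv2.resize(w['img'][150:330,225:335],(275,450),interpolation=cv2.INTER_CUBIC); z[:450,525:]=b
cv2.imwrite('pics/c6.png',cv2.cvtColor(z,cv2.COLOR_RGB2BGR))
E
```

```text
[ 0.28967652 -0.51305198 -2.96732519] [ 0.03675502 -0.04387686  0.01979216] [615.31474694 112.99318293 142.10128647] [-3.14157068e+00  4.35171460e-04  1.38167701e-01]
[[304.68875548 172.54360755]]
```

View pics/c6.png

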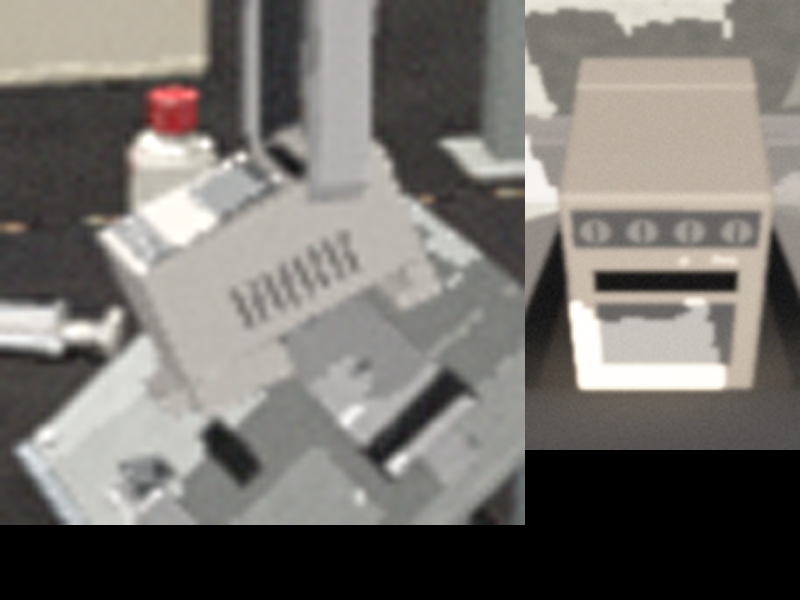

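```bash
cat > fit2.py <<'E'
from h import *
w=imaging.camera('wrist');c=imaging.camera('side');s=monitor.read_state();p,yaw=s['eef_pos'],s['eef_rot'][2]
W=lambda x,y:np.array([225+(x-525)/2.5,150+y/2.5]);S=lambda x,y:np.array([262+x/7,145+y/7])
L=[(w,(48,25,-31),W(582,60)),(w,(48,-25,-31),W(750,60)),(w,(48,25,31),W(564,195)),(w,(48,-25,31),W(773,195)),(w,(-48,25,31),W(578,388)),(w,(-48,-25,31),W(755,388)),
 (c,(-48,-25,31),S(147,270)),(c,(-48,-25,-31),S(205,405)),(c,(-48,25,31),S(103,235)),(c,(48,-25,-31),S(437,283)),(c,(-12,-25,-31),S(290,367))]
def f(q):
    R,o=modpose(q,p,yaw);k=np.repeat([1.]*6+[1.]*5,2)
    return np.concatenate([proj(cam,o+R@np.array(a,float))[0]-px for cam,a,px in L])
for sel in (L,L[:6],L[6:]):
    L=sel; m=least_squares(f,[.4,22,15,0],loss='soft_l1');print(m.x.round(3),f(m.x).round(1))
E
python3 fit2.py
```

```text
[ 0.43  22.147 18.417  0.06 ] [-0.6 -3.7  0.5 -3.6 -3.  -0.   1.   0.   2.7 14.2 -3.4 14.2 -1.8  2.4
  0.2  3.4 -1.6  0.7  0.4  1.3  0.6  1.5]
[ 0.495 35.391 33.139  0.379] [ 2.2 -3.  -1.5 -3.   1.9  0.3 -2.9  0.3  6.1  0.8 -6.   0.8]
[  0.402  10.877  39.286 -45.169] [-0.4  0.3  0.5  0.6  0.1 -1.  -0.6  0.4  0.4 -0.6]
```

{"op": "arm_command", "data": {"steps": [[0,0.9,0,1.1,0],[0,-2.1,0,3.6,0],[0,-5.2,0,6.2,0],[0,-8.3,0,8.8,0],[0,-8.3,0,8.8,0]]}}

```text
clock: 12.32
eef_pos: [606.9, 111.9, 133.5]
eef_rot: [-3.142, 0.0, 0.138]
wrist_force: [-0.2, 1.0, -2.6]
finger_gap: 49.4
finger_force: 50.0
```

{"op": "arm_command", "data": {"steps": [[0,-1.5,0,1.3,0],[0,-3.1,0,2.6,0],[0,-3.1,0,2.6,0]]}}

```text
clock: 12.7
eef_pos: [604.1, 111.4, 131.1]
eef_rot: [3.142, -0.0, 0.138]
wrist_force: [-0.1, -0.1, -2.7]
finger_gap: 49.4
finger_force: 50.0
```

{"op": "arm_command", "data": {"steps": [[0,-0.8,0,0.6,0],[0,-1.5,0,1.3,0],[0,-1.5,0,1.3,0]]}}

```text
clock: 13.08
eef_pos: [603.1, 111.3, 130.4]
eef_rot: [3.142, -0.002, 0.138]
wrist_force: [3.2, 1.2, 0.3]
finger_gap: 49.2
finger_force: 50.0
```

{"op": "arm_command", "data": {"steps": [[0,-0.8,0,0.6,0],[0,-1.5,0,1.3,0],[0,-1.5,0,1.3,0]]}}

```text
clock: 13.45
eef_pos: [601.3, 111.0, 128.8]
eef_rot: [3.142, -0.001, 0.138]
wrist_force: [4.8, 0.5, 3.4]
finger_gap: 49.4
finger_force: 50.0
```

{"op": "arm_command", "data": {"steps": [[0,-0.8,0,0.6,0],[0,-1.5,0,1.3,0],[0,-1.5,0,1.3,0]]}}

```text
clock: 13.82
eef_pos: [599.5, 110.8, 127.1]
eef_rot: [3.142, 0.0, 0.138]
wrist_force: [4.5, -0.8, 3.4]
finger_gap: 49.6
finger_force: 50.0
```

{"op": "arm_command", "data": {"steps": [[0,-1.3,0,-1.5,0],[0,-2.2,0,-2.7,0],[0,-2.2,0,-2.7,0]]}}

```text
clock: 14.2
eef_pos: [597.6, 110.6, 129.3]
eef_rot: [-3.142, -0.0, 0.138]
wrist_force: [9.2, 1.0, -2.3]
finger_gap: 49.3
finger_force: 50.0
```

{"op": "arm_command", "data": {"steps": [[0,1.4,0,1.7,0],[0,1.7,0,1.6,0],[0,1.7,0,1.6,0]], "force": 20}}

```text
clock: 14.58
eef_pos: [598.5, 110.7, 127.7]
eef_rot: [-3.142, 0.002, 0.138]
wrist_force: [0.6, -0.4, -2.3]
finger_gap: 49.6
finger_force: 20.0
```

{"op": "arm_command", "data": {"steps": [[0,0,0,0,0],[0,0,0,0,0],[0.7,0,0,0,0],[0.85,0,0,0,0],[0.85,0,0,0,0],[0.85,0,0,0,0],[0.85,0,0,0,0]], "force": 4}}

```text
clock: 15.45
eef_pos: [599.1, 110.8, 128.3]
eef_rot: [-3.142, -0.0, 0.138]
wrist_force: [-0.4, 0.2, 0.1]
finger_gap: 80.3
finger_force: 0.0
```

```bash
python3 - <<'E'
from h import *
s=monitor.read_state();print(s['clock'],s['wrist_force'],s['moment'],s['eef_pos'],s['eef_rot'])
c=imaging.camera('side');w=imaging.camera('wrist');save(c,'s7.png');save(w,'w7.png')
z=np.zeros((600,800,3),np.uint8); z[:525,:525]=cv2.resize(c['img'][150:225,262:337],(525,525),interpolation=cv2.INTER_CUBIC)
z[:450,525:]=cv2.resize(w['img'][120:300,225:335],(275,450),interpolation=cv2.INTER_CUBIC)
cv2.imwrite('pics/c7.png',cv2.cvtColor(z,cv2.COLOR_RGB2BGR))
E
```

```text
15.45 [-0.36986915  0.24549377  0.08949056] [-0.01042396 -0.04543143  0.07371055] [599.14684538 110.76865131 128.34444719] [-3.14158470e+00 -8.91031884e-05  1.38205061e-01]
```

View pics/c7.png

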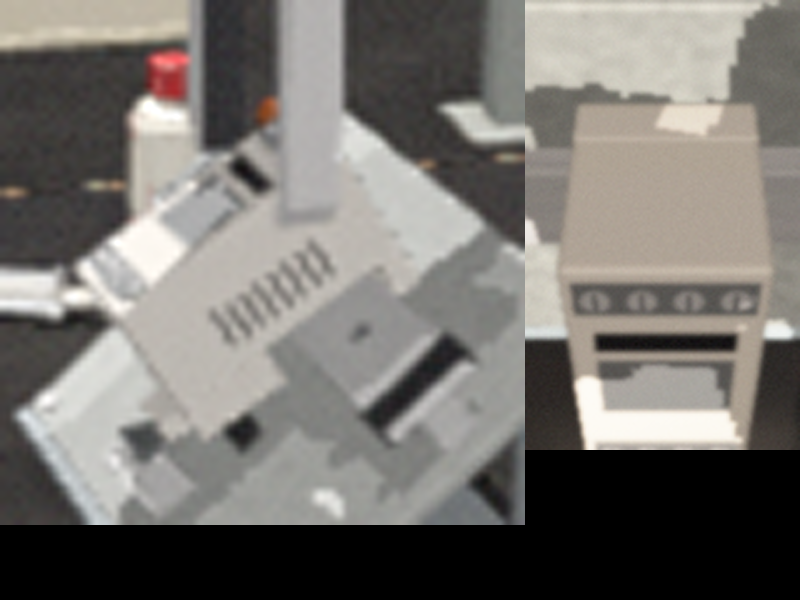

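The module hangs on the rail in line with the catch, with its tab at the nose (crop (170,425)). I'll fit the angle to tell hanging from clicked in.

```bash
python3 - <<'E'
from h import *
c=imaging.camera('side');r0=np.array([629.8,114.8,76,.134])
S=lambda x,y:np.array([262+x/7,150+y/7])
L=[((-48,-25,31),S(125,322)),((-48,-25,-31),S(207,438)),((-48,25,31),S(80,268)),((-12,-25,-31),S(285,382))]
def f(v,full=False):
    d,lx,ly,lz=v; RR=railR(r0); M=RR@Ro.from_euler('y',d).as_matrix(); lip=r0[:3]+RR@[lx,ly,lz]
    return np.concatenate([proj(c,lip+M@(np.array(a,float)-[38,0,-20]))[0]-b for a,b in L]+[[(lx-18)/3,ly/5,(lz-17)/3]])
m=least_squares(f,[.1,18,0,17]);print(m.x.round(3),f(m.x).round(1))
for d in (0,.16,.28):
    m=least_squares(lambda v:f([d,*v]),[18,0,17]);print(d,m.x.round(2),round(2*m.cost,2))
E
```

```text
[ 0.152 24.517 -1.552 14.638] [-1.3 -0.6 -0.2  1.  -0.7 -0.1  0.4  0.5  2.2 -0.3 -0.8]
0 [27.56  7.11 20.09] 32.63
0.16 [24.31 -2.   14.35] 9.45
0.28 [20.77 -8.31 10.2 ] 26.77
```

{"op": "arm_command", "data": {"steps": [[0.85,0,0,-20,0],[0.85,0,0,-50,0],[0.85,0,0,-75,0],[0.5,-20,0,-80,0],[0,-45,0,-80,0],[0,-61,0,-80,0],[0,-61,0,-60,0],[0,-61,0,-30,0],[0,-61,0,-14,0],[0,-61,0,-12,0],[0,-61,0,-12,0]]}}

```text
clock: 16.98
eef_pos: [539.1, 102.4, 141.1]
eef_rot: [-3.142, -0.001, 0.138]
wrist_force: [-0.0, -0.4, 0.3]
finger_gap: 3.3
finger_force: 0.0
```

```bash
python3 - <<'E'
from h import *
s=monitor.read_state();print(s['clock'],s['wrist_force'],s['eef_pos'],s['finger_gap'])
r=np.array([629.8,114.8,76,.134]);print(railR(r).T@(s['eef_pos']-[0,0,19]-r[:3]))
E
```

```text
16.975 [-0.01830173 -0.4175373   0.31030864] [539.10628058 102.42569252 141.08310136] 3.297552377016621
[-40.49737985  -0.1467558   94.13855293]
```

{"op": "arm_command", "data": {"steps": [[0,-9,0,7.7,0],[0,-6.5,0,10.8,0],[0,-4,0,13.8,0],[0,-4,0,13.8,0]]}}

```text
clock: 17.48
eef_pos: [534.9, 101.8, 126.3]
eef_rot: [-3.142, 0.0, 0.138]
wrist_force: [0.4, 0.2, -0.2]
finger_gap: 0.3
finger_force: 0.0
```

{"op": "arm_command", "data": {"steps": [[0,1.6,0,1.9,0],[0,3.2,0,3.8,0],[0,3.2,0,3.8,0]]}}

```text
clock: 17.85
eef_pos: [537.9, 102.3, 122.5]
eef_rot: [-3.142, 0.0, 0.138]
wrist_force: [-0.2, 0.1, 0.8]
finger_gap: 0.3
finger_force: 0.0
```

{"op": "arm_command", "data": {"steps": [[0,1.6,0,1.9,0],[0,3.2,0,3.8,0],[0,3.2,0,3.8,0]]}}

```text
clock: 18.23
eef_pos: [541.1, 102.7, 118.7]
eef_rot: [-3.142, 0.0, 0.138]
wrist_force: [-0.5, 0.3, -0.3]
finger_gap: 0.6
finger_force: 0.0
```

{"op": "arm_command", "data": {"steps": [[0,1.6,0,1.9,0],[0,3.2,0,3.8,0],[0,3.2,0,3.8,0]]}}

```text
clock: 18.6
eef_pos: [544.3, 103.1, 114.9]
eef_rot: [-3.142, 0.0, 0.138]
wrist_force: [0.2, -0.1, -0.1]
finger_gap: 0.1
finger_force: 0.0
```

{"op": "arm_command", "data": {"steps": [[0,1.6,0,1.9,0],[0,3.2,0,3.8,0],[0,3.2,0,3.8,0]]}}

```text
clock: 18.98
eef_pos: [547.4, 103.5, 111.0]
eef_rot: [3.142, 0.0, 0.138]
wrist_force: [0.7, -0.2, -0.9]
finger_gap: 0.5
finger_force: 0.0
```

{"op": "arm_command", "data": {"steps": [[0,-6.1,0,5.1,0],[0,-4.5,0,7,0],[0,-2.9,0,8.9,0],[0,-2.9,0,8.9,0]]}}

```text
clock: 19.48
eef_pos: [544.7, 103.1, 102.3]
eef_rot: [-3.142, -0.0, 0.138]
wrist_force: [0.1, -0.6, 0.4]
finger_gap: 0.5
finger_force: 0.0
```

{"op": "arm_command", "data": {"steps": [[0,1.3,0,1.5,0],[0,2.6,0,3.1,0],[0,2.6,0,3.1,0]]}}

```text
clock: 19.85
eef_pos: [547.2, 103.5, 99.1]
eef_rot: [-3.142, 0.0, 0.138]
wrist_force: [0.3, -0.7, -0.2]
finger_gap: 0.4
finger_force: 0.0
```

```bash
python3 - <<'E'
from h import *
for n in ('side','wrist','top'):
    c=imaging.camera(n); r=trace(c,'module_center'); s=monitor.read_state(); print(n,'tcp',proj(c,s['eef_pos'])[0].round(),'tip',proj(c,s['eef_pos']-[0,0,19])[0].round())
    for x in r[:4]: print('  ',np.round(x['rect']),round(x['p'],2), c['img'][x['region']].mean(0).round())
    print('  rail',[(np.round(x['rect']).tolist(),round(x['p'],2)) for x in find_in(c,'rail')[:2]])
    r0=np.array([629.8,114.8,76,.134]);RR=railR(r0)
    for d in (0,.16):
        M=RR@Ro.from_euler('y',d).as_matrix();lip=r0[:3]+RR@[18,0,18.]
        P=np.array([proj(c,lip+M@(np.array([a,b,e],float)-[38,0,-20]))[0] for a in(-48,48) for b in(-25,25) for e in(-31,31)])
        lo,hi=P.min(0),P.max(0);print('  exp',d,((lo+hi)/2).round(),(hi-lo).round())
c0=cv2.imread('pics/s7.png')[:,:,::-1].astype(int);c=imaging.camera('side')['img'].astype(int)
d=np.abs(c-c0).sum(2)>60;d=d[150:225,255:345]
for row in d[::4]: print(''.join('#' if v else '.' for v in row[::2]))
E
```

```text
side tcp [278. 192.] tip [278. 199.]
   [298. 192.  53.  48.] 0.91 [174. 170. 165.]
   [329. 261.  56.  41.] 0.89 [209. 150. 170.]
   [202. 320.  72.  70.] 0.73 [ 78. 117. 179.]
  rail [([310.0, 209.0, 79.0, 86.0], 0.96)]
  exp 0 [295. 193.] [49. 49.]
  exp 0.16 [295. 190.] [50. 48.]
wrist tcp [281. 244.] tip [281. 234.]
   [512. 181.  90. 138.] 0.69 [181. 104. 124.]
  rail [([283.0, 108.0, 479.0, 212.0], 0.69)]
  exp 0 [282. 167.] [110. 174.]
  exp 0.16 [282. 173.] [115. 184.]
top tcp [245. 198.] tip [245. 199.]
   [389. 269.  43.  38.] 0.64 [134. 165. 220.]
   [330. 178.  37.  44.] 0.6 [228. 191. 209.]
  rail [([241.0, 176.0, 104.0, 80.0], 0.92)]
  exp 0 [243. 182.] [27. 48.]
  exp 0.16 [242. 182.] [27. 47.]
.....#####.......#######.###.................
.........#.###...#######.###.................
.........###############.###.................
.........######..#.....#####.................
.........######..##....#####.................
.........####.....###.###.#..................
.........####.....####.##.####.###...........
.........####...##.###......########.........
.........##########...........##.###.##......
...........########......##.....##.######....
..........##.##........##.....##.##########..
.........####.......#..#..#..################
...........##.........#.#...#################
............#.#.....#..#......##....#.######.
...............#.......##...........######...
...............#....###...............##.....
...........#....#####..#.##..........#.......
............#........#.#####.................
.........###.......#.#####.#.................
```

```bash
python3 - <<'E'
from h import *
a=cv2.cvtColor(cv2.imread('pics/s7.png'),cv2.COLOR_BGR2GRAY)
c=imaging.camera('side');b=cv2.cvtColor(c['img'],cv2.COLOR_RGB2GRAY)
pts=np.array([(291+dx,183+dy) for dx in (2,6,10,14,18) for dy in (4,9,14)],np.float32).reshape(-1,1,2)
for win in (11,15):
    q,st,e=cv2.calcOpticalFlowPyrLK(a,b,pts,None,winSize=(win,win),maxLevel=1)
    print(win,'med flow',np.median((q-pts)[:,0],0).round(2)); M,_=cv2.estimateAffinePartial2D(pts,q);print(M.round(3),np.arctan2(M[1,0],M[0,0]).round(3))
# expected flow of vents centre for tilt .16->0
r0=np.array([629.8,114.8,76,.134]);RR=railR(r0);lip=r0[:3]+RR@[18,0,18.]
P=[proj(c,lip+RR@Ro.from_euler('y',d).as_matrix()@(np.array([-8,-25,3.])-[38,0,-20]))[0] for d in(.15,0)];print(P, P[1]-P[0])
s=monitor.read_state();print(s['wrist_force'],s['moment'],s['eef_pos'],s['clock'])
E
```

```text
11 med flow [-3.23  4.22]
[[  0.998   0.175 -33.647]
 [ -0.175   0.998  55.464]] -0.173
15 med flow [-2.63  3.53]
[[ 0.912  0.152 -3.53 ]
 [-0.152  0.912 65.689]] -0.165
[array([294.79491923, 194.86645183]), array([295.25961444, 197.69472001])] [0.46469521 2.82826818]
[-0.24892381  0.5313938  -0.04235565] [ 0.05675631  0.03506277 -0.00986393] [547.1193334  103.49090527  99.31946412] 20.4
```

{"op": "arm_command", "data": {"steps": [[0,-10,0,-12,0],[0,-20,0,-50,0],[0,-30,0,-100,0],[0,-30,0,-120,0],[0,-30,0,-120,0],[0,-30,0,-120,0]]}}

```text
clock: 21.15
eef_pos: [516.8, 99.3, 218.4]
eef_rot: [-3.142, 0.001, 0.138]
wrist_force: [0.3, 0.4, 0.6]
finger_gap: 0.8
finger_force: 0.0
```

```bash
cat > fit3.py <<'E'
from h import *
r0=np.array([629.8,114.8,76,.134]);RR=railR(r0)
ms=[]
for n in ('side','wrist','top'):
    c=imaging.camera(n); save(c,n+'9.png')
    R=[x for x in trace(c,'module_center') if abs(x['rect'][0]-proj(c,r0[:3])[0][0])<60 and abs(x['rect'][1]-proj(c,r0[:3])[0][1])<60]
    print(n,[(np.round(x['rect']).tolist(),round(x['p'],2)) for x in R])
    if R: ms.append((n,c,R[0]['region'].astype(np.uint8)))
B=[(-48,48,-25,25,-16,31),(-48,-12,-25,25,-31,-16),(38,48,-25,25,-31,-16),(31,38,-25,25,-31,-24.5),(-58,-48,-12,12,-31,-22)]
def mask(c,v):
    d,x,y,z=v;M=RR@Ro.from_euler('y',d).as_matrix();lip=r0[:3]+RR@np.array([x,y,z])
    m=np.zeros((420,560),np.uint8)
    for b in B:
        P=np.array([(i,j,k) for i in b[:2] for j in b[2:4] for k in b[4:]],float)
        q=proj(c,lip+(P-[38,0,-20])@M.T); cv2.fillConvexPoly(m,cv2.convexHull(np.round(q*16).astype(np.int32)),1,shift=4)
    return m
from scipy.optimize import minimize
def cost(v,S): return sum((mask(c,v)^m).sum()/m.sum() for n,c,m in S)+((v[2])/40)**2
for S in [ms]+[[x] for x in ms]:
    best=min((minimize(cost,[d,x,0,18],args=(S,),method='Nelder-Mead',options=dict(initial_simplex=np.array([[d,x,0,18],[d+.1,x,0,18],[d,x+5,0,18],[d,x,5,18],[d,x,0,23]],float),xatol=.05,fatol=1e-4)) for d in(0,.15) for x in (16,24)),key=lambda o:o.fun)
    print([x[0] for x in S],best.x.round(3),round(best.fun,3))
s=monitor.read_state();print(s['clock'])
E
python3 fit3.py
```

```text
side [([296.0, 192.0, 52.0, 46.0], 0.92)]
wrist [([281.0, 121.0, 64.0, 115.0], 0.94)]
top []
['side', 'wrist'] [-1.9000e-02  2.2076e+01  4.9300e-01  1.9085e+01] 0.149
['side'] [-0.033 23.271  2.298 18.768] 0.096
['wrist'] [-1.4000e-02  1.5666e+01  8.8300e-01  1.3122e+01] 0.008
21.45
```

```bash
cat > fit4.py <<'E'
from h import *
from fit3 import r0,RR
def eefT(p,rot):
    T=np.eye(4);T[:3,:3]=Ro.from_euler('xyz',rot).as_matrix();T[:3,3]=p;return T
c=imaging.camera('wrist');s=monitor.read_state()
X=c['view']@eefT(s['eef_pos'],s['eef_rot'])
c7=dict(mtx=c['mtx'],view=X@np.linalg.inv(eefT([599.15,110.77,128.34],[np.pi,0,.1382])))
W=lambda x,y:np.array([225+(x-525)/2.5,120+y/2.5])
L=[((48,25,-31),W(578,104)),((48,-25,-31),W(753,104)),((48,25,31),W(559,268)),((48,-25,31),W(771,268))]
def f(v):
    M=RR@Ro.from_euler('y',v[0]).as_matrix();lip=r0[:3]+RR@np.array(v[1:])
    return np.concatenate([proj(c7,lip+M@(np.array(a,float)-[38,0,-20]))[0]-b for a,b in L])
m=least_squares(f,[.1,18,0,16]);print(m.x.round(3),f(m.x).round(2))
for d in (0,.08,.16,.24): 
    m=least_squares(lambda v:f([d,*v]),[18,0,16]);print(d,m.x.round(1),round(m.cost,2))
# rail edge in w7 (row where rail front begins, columns beside module)
g=cv2.cvtColor(cv2.imread('pics/w7.png'),cv2.COLOR_BGR2GRAY)
for x in (228,236,330,340): print(x,g[150:215,x-2:x+3].mean(1).round().astype(int).tolist())
for v in ((18,20),(18,16),(-18,20)): print(v,proj(c7,r0[:3]+RR@np.array([v[0],40,v[1]],float))[0].round(1))
E
python3 fit4.py
```

```text
side [([296.0, 194.0, 49.0, 46.0], 0.61)]
wrist [([282.0, 123.0, 66.0, 117.0], 0.94)]
top []
['side', 'wrist'] [1.0000e-03 2.1752e+01 8.2500e-01 1.7637e+01] 0.116
['side'] [-1.0000e-03  2.2062e+01  1.0000e-03  1.8230e+01] 0.06
['wrist'] [-4.0000e-03  1.5909e+01  7.9200e-01  1.2018e+01] 0.006
21.75
[ 0.133 18.13   0.354 13.469] [ 0.64 -0.22 -0.6   0.09 -0.34 -0.14  0.3   0.24]
0 [12.6  0.3  5.6] 22.29
0.08 [16.   0.4 10.3] 4.57
0.16 [19.2  0.4 15. ] 1.7
0.24 [22.   0.4 19.7] 21.48
228 [198, 200, 201, 193, 174, 153, 129, 112, 106, 105, 104, 104, 103, 103, 103, 105, 106, 108, 108, 111, 119, 134, 141, 146, 154, 159, 165, 166, 164, 159, 152, 143, 142, 139, 137, 134, 138, 141, 145, 143, 136, 130, 128, 129, 128, 128, 127, 128, 128, 130, 129, 128, 128, 127, 128, 128, 132, 143, 166, 182, 189, 196, 203, 206, 209]
236 [199, 197, 194, 180, 147, 117, 108, 106, 107, 108, 107, 105, 103, 104, 104, 105, 105, 107, 109, 107, 108, 107, 107, 107, 107, 108, 108, 108, 115, 130, 141, 143, 143, 141, 138, 135, 136, 141, 144, 144, 136, 132, 127, 129, 128, 126, 129, 127, 129, 130, 129, 128, 129, 127, 128, 130, 131, 130, 131, 132, 132, 132, 130, 128, 127]
330 [106, 106, 108, 108, 107, 105, 104, 103, 102, 103, 102, 102, 102, 103, 104, 106, 107, 105, 107, 106, 104, 105, 102, 103, 105, 105, 108, 110, 117, 136, 142, 142, 141, 142, 142, 141, 141, 140, 145, 145, 137, 129, 127, 127, 126, 126, 127, 128, 128, 129, 128, 130, 130, 130, 130, 129, 128, 129, 128, 131, 132, 132, 129, 129, 127]
340 [106, 105, 105, 106, 108, 107, 109, 108, 107, 105, 103, 101, 102, 104, 104, 107, 108, 107, 107, 106, 105, 105, 105, 103, 105, 106, 107, 108, 118, 135, 142, 142, 141, 141, 142, 140, 137, 141, 144, 145, 137, 129, 127, 127, 126, 128, 127, 128, 130, 130, 130, 129, 128, 127, 124, 123, 123, 125, 130, 130, 132, 131, 130, 129, 128]
(18, 20) [225.6 188.8]
(18, 16) [226.2 184.5]
(-18, 20) [232.1 217. ]
```

The fits agree. In the earlier picture the module was hanging on the catch at about 0.14 rad with its lip seated. It is now flat, so the catch has probably clicked. I'll press the lower end gently to make sure it is home.

{"op": "arm_command", "data": {"steps": [[0,10,0,30,0],[0,20,0,70,0],[0,26,0,105,0],[0,30,0,120,0],[0,30,0,120,0],[0,31.3,0,121.5,0],[0,32.6,0,123.1,0],[0,32.6,0,123.1,0]]}}

```text
clock: 22.8
eef_pos: [549.8, 103.9, 98.3]
eef_rot: [3.141, -0.001, 0.138]
wrist_force: [-10.2, -1.3, 14.5]
finger_gap: 0.5
finger_force: 8.9
```

{"op": "arm_command", "data": {"steps": [[0,1.3,0,1.5,0],[0,2.6,0,3.1,0],[0,2.6,0,3.1,0]]}}

```text
clock: 23.18
eef_pos: [550.6, 104.0, 97.6]
eef_rot: [3.141, 0.003, 0.139]
wrist_force: [-38.7, -6.6, 50.2]
finger_gap: 0.5
finger_force: 31.6
```

{"op": "arm_command", "data": {"steps": [[0,0.6,0,0.8,0],[0,1.3,0,1.5,0],[0,1.3,0,1.5,0]]}}

```text
clock: 23.55
eef_pos: [550.9, 104.0, 97.3]
eef_rot: [3.141, 0.005, 0.139]
wrist_force: [-52.8, -9.1, 69.4]
finger_gap: 0.4
finger_force: 43.6
```

{"op": "arm_command", "data": {"steps": [[0,-2.6,0,-3.1,0],[0,-12,0,-15,0],[0,-25,0,-50,0],[0,-35,0,-100,0],[0,-35,0,-120,0],[0,-35,0,-120,0],[0,-35,0,-120,0]]}}

```text
clock: 24.42
eef_pos: [518.5, 99.6, 210.7]
eef_rot: [-3.142, 0.001, 0.138]
wrist_force: [-0.1, -0.6, -0.8]
finger_gap: 0.4
finger_force: 0.0
```

```bash
python3 fit3.py
```

```text
side [([297.0, 193.0, 50.0, 49.0], 0.93)]
wrist [([282.0, 124.0, 65.0, 122.0], 0.67), ([278.0, 95.0, 288.0, 150.0], 0.51)]
top []
['side', 'wrist'] [6.0000e-03 2.0825e+01 4.2700e-01 1.6471e+01] 0.132
['side'] [-0.035 22.573  1.294 18.798] 0.08
['wrist'] [7.0000e-03 1.6791e+01 6.3300e-01 1.3184e+01] 0.01
24.725
```

The module is still flat, seated and in line with the catch after a firm press, so I'm handing in.

```bash
python3 -c "
from cell import job
print(job.sign_off())"
```

```text
the job is handed in; nothing more can be done
None
```

The job is handed in: the module is on the rail, flat, in line with the catch, and the hand is away. I take the catch as snapped because the module lies flat and stayed firm under a final press of about 88 N. I never saw the snap itself, and the hang before it rests on one picture about 0.5 s after release (tilt about 0.14 rad, lip seated).

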